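# Nudge the pine blank into the stop fence and close the sliding stop on it

## Robot

A 6-joint arm with a two-finger parallel gripper is mounted at the origin on the work surface. World frame = base frame: x ahead of the robot, y to its left, z up, the work surface at z = 0. Lengths are in m, angles in rad, forces in N, time in s.
With the tool pointing down it reaches from about 0.35 to 0.975 m from the base axis. Payload 4.9 kg.
Tool frame: the origin (TCP) lies midway between the tips of the shut fingers; the grasp point (between the pads) lies 19 mm behind it; z points along the fingers, y is the direction in which the jaws open and shut (so a half turn about z gives the same grasp; the last joint's range is limited). The gripper opens to 85 mm and grips with 20 to 120 N. Pads are 22 mm wide; open, the fingers measure 114 mm over their backs; the gripper's body (76 mm by 85 mm) begins 54 mm behind the grasp point. The pads swing forward as they close: fully open they stand 13 mm farther back than shut.
Start: joints at [-1.354, 0.053, 1.613, -0, 1.476, -0.119], TCP at [0.206, -0.59, 0.231] pointing down, gripper open.
Joint ranges: [-3.01, 3.01], [-1.01, 2.22], [0.06, 2.58], [-1.02, 4.17], [0.09, 2.62], [-3.14, 3.14]. Speed limits (rad/s): [2.57, 2.57, 3.14, 3.14, 3.14, 3.14].

## Interface

Orientations are given as a unit quaternion [w, x, y, z].
In Python, from plant import manip, cams gives the robot as it stands.
- The arm moves only by the tool jog_arm, never from a script. Its argument "targets" is a list of rows, each a list of 4 numbers: the shift along the tool's x, y, z in m, then the turn about the tool's z in degrees. A call has 1 to 5 rows; each row is the pose to reach, as a shift and turn from the pose commanded when the call began, along the tool's axes at that moment; what a row does not reach only later rows make up. A row lasts 1/12 s, in which the tool goes at most 41.7 mm and 7.16 degrees, less where a joint would pass 70% of its speed; a pose out of reach is approached as far as the arm can. A call with a gripper value outside its range is refused whole. "fingers" is the opening, from 0 (shut) to 1 (fully open), set as the call begins (left out, the last holds). The fingers move at their own pace and stop on an object; the grip force is fixed at half the most. Time passes only in rows, so rows that repeat a pose let the fingers close. It gives the time, the measured TCP pose, the force and the opening at its end, in the units of the state.
- manip.state(): the state, without advancing time (a new reading comes with each control period).
- cams.grab_frame(name): name is "scene" or "top"; returns the picture (400x640x3 uint8, red, green, blue); there is no depth.
- cams.get_calibration(name): a dict with "camera_matrix" (3x3 intrinsics, pixels), "cam_to_world" (4x4, takes a point from camera to world coordinates). Camera axes: x right, y up, looking along -z (the intrinsics and any distortion apply to the point x, -y, -z); pixel columns grow to the right and rows downward; lengths in m; the calibration is good to about 2 mm. A picture is of the moment at which its call begins. get_calibration takes no time and is no camera call.
- manip.job_done(): hands the job in, once; it reports no verdict.
The state is a dict: "time": time; "joint_pos": joint angles; "joint_vel": joint speeds; "joint_efforts": joint torques, N m; "tool_pos": TCP position; "tool_rot": TCP orientation; "contact_force": force on the tool from outside, world axes, zero at the start; "ft_torque": the same for the moment, N m; "gripper_width": opening from 0.0 (shut) to 1.0 (fully open).
Only numpy, scipy, OpenCV 4.12 (cv2) and the standard library are available. Lean on these libraries where they do the work, as an engineer would, in place of code of your own. Each camera call takes 0.05 s, during which the arm holds its last target. There are 200 camera calls.

## Task

Get the pencilled pine block located for drilling, only by pushing it along the bench: its long side flat against the long aluminium fence and one end against the blue fixed stop. Push the orange sliding stop along the fence too, so that it ends up touching the block's other end. Do not pick up or tip the block, leave everything else on the bench where it is, and finish with your hand clear.

Things in the scene. Friction and masses are not known exactly. Their poses are not given: they have to be found in the camera images.
- blank: Loose pine block with two pencilled crosses on top, 100 x 150 x 38 mm (its x, y, z), 0.2 to 0.45 kg. Origin: centre of the underside. Its y axis runs along the long (150 mm) sides; it starts within 0.3 rad of square to the fence, 40 to 75 mm short of it and 30 to 65 mm from the blue stop's place.
- fence: Stop fence fixed to the bench. Origin: bench level, on the long fence's face, which is this frame's plane x = 0 and looks to -x, roughly to the robot. Aluminium fence: x 0 to 40 mm, y -195 to 245, 30 mm high. Blue fixed stop: x -80 to 0, y -190 to -160 mm, 45 mm high; its stop face, y = -160, looks to +y. A block in place has its origin at x = -50, y = -85 mm.
- corner (a point): Inner corner where the fence's face meets the blue stop's face, on the bench surface; axes as the fence's.
- carriage (a joint): Travel in m of the orange sliding stop along the fence, growing towards the blue stop (-y of the fence frame), 0 to 0.17. At 0 its inner face is 290 mm from the blue stop's face; at 0.14 it is 150 mm, touching a block in place. Friction about 2.5 N plus 6 N per m/s; it stays where it is left and can push the block along.
- carriage_outer (a point): Centre of the orange stop's outer face (the one to push), 23.5 mm above the bench. The orange stop is a block x -80 to 0 mm of the fence frame, 95 mm long along y and 45 mm high, its underside 2 mm off the bench; a part bridges over the fence to x = 56 mm. Axes as the fence's.
- carriage_inner (a point): Centre of the orange stop's inner face, which comes to touch the block's end; 95 mm in -y from carriage_outer.
- offcut: Dark wood offcut, 50 x 75 x 30 mm, loose. Leave alone. Origin: centre of the underside.
- socket: Steel wrench socket standing on end, 26 mm across, 38 mm high, loose, on the robot's side of the orange stop. Leave alone. Origin: centre of the underside.
- screwdriver: Screwdriver with red handle, 190 mm long, lying along its x axis, loose. Leave alone.
- tape: Yellow tape measure, 65 x 34 x 62 mm high, loose. Leave alone. Origin: centre of the underside.
- glue: White bottle with orange cap, 56 mm across, 150 mm high, loose, beyond the fence. Leave alone. Origin: centre of the underside.
- jar: Brass-coloured jar with dark lid, 68 mm across, 80 mm high, loose, beyond the fence. Leave alone. Origin: centre of the underside.
- square: Try square: grey stock 110 x 20 x 20 mm along x, and a steel blade 25 mm wide, 3 mm thick, 200 mm along y. Loose. Leave alone. Origin: under the centre of the stock.

How it is judged:
By the outcome, as a careful person would: the job done as asked, in the order asked, and still so for the second after the job is handed in, with the robot touching nothing.
It also fails if it takes over 48 s, if anything falls off the work surface, if the arm or the gripper's body presses on something with over 40 N, if the wrist force passes 120 N, or if a joint passes its speed limit or range.

## Working session

There is one attempt and no reset: what is moved stays moved. The work goes in short steps, Python scripts to look and compute and a tool call to move; the robot and the scene stay as the last step left them, time stands still between calls to the robot, and variables do not carry over. Pictures are saved under pics/ and viewed, about 8 in all and at most 12, crops included, and the job is handed in when it is done.

Besides the shell and the picture viewer there is one more tool, called after "Call:" as name(argument=value, ...) on one line, values as JSON. jog_arm: Moves the arm, as the interface text tells. Its arguments: {"type":"object","properties":{"targets":{"type":"array"},"fingers":{"type":"number"}},"required":["targets"]}

```bash
mkdir -p pics
python3 - <<'E'
from plant import manip,cams
import cv2,numpy as np
for n in("scene","top"):
    f=cams.grab_frame(n); cv2.imwrite(f"pics/{n}0.png",f[:,:,::-1])
    c=cams.get_calibration(n); print(n,{k:np.round(np.array(v),4).tolist() for k,v in c.items()})
s=manip.state();print(s)
E
```

```text
scene {'camera_matrix': [[460.007, 0.0, 318.16], [0.0, 460.007, 194.2991], [0.0, 0.0, 1.0]], 'cam_to_world': [[-0.8983, -0.2841, 0.335, 0.956], [0.4392, -0.5934, 0.6745, 0.8152], [0.0072, 0.7531, 0.6579, 0.8412], [0.0, 0.0, 0.0, 1.0]]}
top {'camera_matrix': [[478.0789, 0.0, 328.6671], [0.0, 478.0789, 202.329], [0.0, 0.0, 1.0]], 'cam_to_world': [[0.0049, 0.9807, -0.1957, 0.2974], [-0.9998, 0.0011, -0.0196, -0.0267], [-0.019, 0.1957, 0.9805, 1.384], [0.0, 0.0, 0.0, 1.0]]}
{'time': 0.1, 'joint_pos': array([-1.35403415e+00,  5.32733961e-02,  1.61416377e+00,  6.31421815e-06,
        1.47605551e+00, -1.18992858e-01]), 'joint_vel': array([ 0.00196802, -0.001516  , -0.00368326, -0.00073703, -0.00127478,
        0.00089348]), 'joint_efforts': array([ 5.16868804e-04, -3.94909322e+01, -3.71361029e+01, -1.25886036e-04,
        3.99309021e-03, -1.77043864e-05]), 'tool_pos': array([ 0.20580666, -0.58952698,  0.23019257]), 'tool_rot': array([-9.49032544e-04,  9.85941238e-01,  1.67089712e-01, -4.32837005e-05]), 'contact_force': array([ 0.5948919 ,  0.08182708, -0.11006155]), 'ft_torque': array([0.00202701, 0.00798851, 0.01174073]), 'gripper_width': 0.997584176257218}
```

View pics/top0.png

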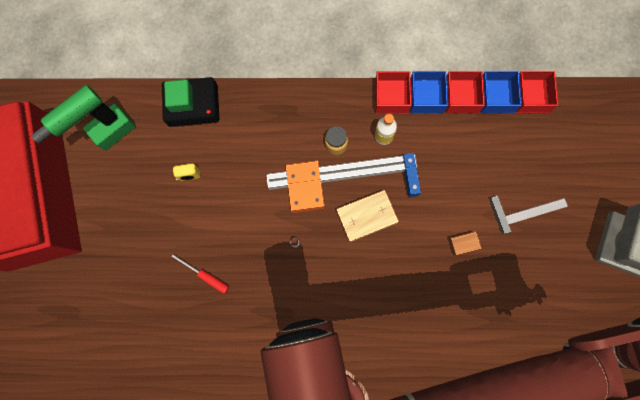

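View pics/scene0.png

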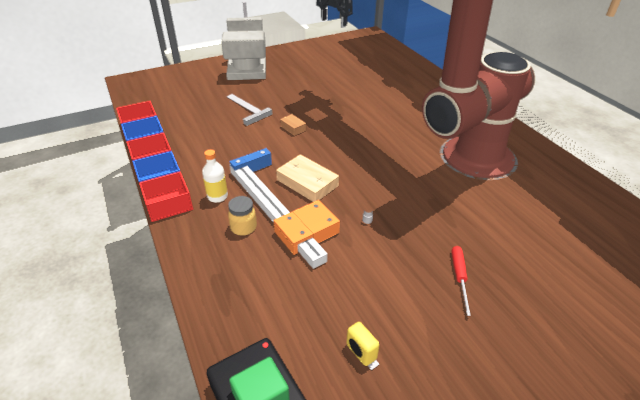

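The top view shows the fence running from (267,182) to (415,160), the blue stop at (412,175), the orange stop at (305,186) and the pine block at (368,216). The socket is at (295,242) and the offcut at (466,243). Next I'll fit box models to colour masks in both cameras.

```bash
cat > loc.py <<'E'
from plant import manip,cams
import cv2,numpy as np
from scipy.optimize import minimize
CAL={n:cams.get_calibration(n) for n in("scene","top")}
U=4
def proj(n,P):
    c=CAL[n];T=np.linalg.inv(np.array(c["cam_to_world"]));K=np.array(c["camera_matrix"])
    q=P@T[:3,:3].T+T[:3,3]; q=q*[1,-1,-1]; q=q@K.T
    return q[:,:2]/q[:,2:]
def box(x0,x1,y0,y1,z0,z1): return np.array([[x,y,z] for x in(x0,x1) for y in(y0,y1) for z in(z0,z1)])
def w(p,B):
    c,s=np.cos(p[2]),np.sin(p[2]); return B@np.array([[c,s,0],[-s,c,0],[0,0,1]])+[p[0],p[1],0]
def pt(p,x,y): return w(p,np.array([[x,y,0.]]))[0,:2]
def render(n,boxes,d=None):
    m=np.zeros((400*U,640*U),np.uint8)
    for b in boxes:
        q=cv2.convexHull((((proj(n,b)+.5)*U-.5)*16).astype(np.int32)); cv2.fillConvexPoly(m,q,255,shift=4)
    return cv2.resize(m,(640,400),interpolation=cv2.INTER_AREA)/255.
def masks(im,n):
    h=cv2.cvtColor(im,cv2.COLOR_RGB2HSV).astype(int);H,S,V=h[...,0],h[...,1],h[...,2]
    roi=np.zeros(H.shape,bool)
    if n=="top": roi[145:260,255:435]=1
    else: roi[145:275,220:350]=1
    k=np.ones((3,3),np.uint8)
    f=lambda m,it=1:biggest(cv2.morphologyEx((m&roi).astype(np.uint8),cv2.MORPH_CLOSE,k,iterations=it))
    return dict(blue=f((H>100)&(H<120)&(S>120)&(V>50)),
      orange=f((H>=7)&(H<=19)&(S>190)&(V>130),2),
      pine=f((H>=12)&(H<=28)&(S>60)&(S<165)&(V>130),2))
def biggest(m):
    n,l,s,_=cv2.connectedComponentsWithStats(m)
    return (l==1+np.argmax(s[1:,4])).astype(float) if n>1 else m.astype(float)
BL=lambda p:[w(p,box(-.05,.05,-.075,.075,0,.038))]
BU=lambda p:[w(p,box(-.08,0,-.19,-.16,0,.045))]
def OR(p):
    y=.13-p[3]; return [w(p,box(-.08,0,y,y+.095,.002,.047)),w(p,box(-.08,.056,y,y+.095,.037,.047))]
def fit(M,p0,parts,views,tol=(.02,.02,.1,.02)):
    def cost(p): return sum(np.abs(render(n,f(p))-M[n][k]).sum() for n in views for k,f in parts)
    p=np.array(p0,float)
    for sc in(1,.3,.15):
        S=np.vstack([p]+[p+np.eye(len(p))[i]*tol[i]*sc for i in range(len(p))])
        p=minimize(cost,p,method="Nelder-Mead",options=dict(initial_simplex=S,maxiter=250,xatol=1e-5,fatol=.05)).x
    return p,cost(p)
def look(tag):
    I={n:cams.grab_frame(n) for n in CAL}
    for n in I: cv2.imwrite(f"pics/{n}_{tag}.png",I[n][:,:,::-1])
    return I,{n:masks(I[n],n) for n in I}
def overlay(I,boxes,tag):
    out=[]
    for n,(x,y) in dict(top=(255,140),scene=(215,140)).items():
        im=cv2.resize(I[n][y:y+130,x:x+190],None,fx=4,fy=4,interpolation=cv2.INTER_CUBIC)[:,:,::-1].copy()
        for b in boxes:
            q=cv2.convexHull((((proj(n,b)+.5-[x,y])*4)).astype(np.int32)); cv2.polylines(im,[q],True,(255,0,255),1)
        out.append(im)
    o=np.vstack(out); cv2.imwrite(f"pics/{tag}.png",cv2.resize(o,None,fx=.57,fy=.57,interpolation=cv2.INTER_AREA))
E
cat > m1.py <<'E'
from loc import *
I={n:cv2.imread(f"pics/{n}0.png")[:,:,::-1].copy() for n in CAL}
M={n:masks(I[n],n) for n in I}
print({(n,k):int(v.sum()) for n in M for k,v in M[n].items()})
def bp(u,v,z):
    c=CAL["top"];K=np.array(c["camera_matrix"]);T=np.array(c["cam_to_world"])
    d=np.linalg.inv(K)@[u,v,1]*[1,-1,-1];d=T[:3,:3]@d;t=(z-T[2,3])/d[2];return T[:3,3]+t*d
b=bp(368,216,.038);f=bp(408,158,.03)
c0=bp(412,168,.04);print(b,f,bp(295,242,.03),"offcut",bp(466,243,.03),"jar",bp(337,132,.08),'sd',bp(215,283,.02))
th=0.12
for views in(("top",),("scene",),("top","scene")):
    p0=[c0[0]+.02,c0[1]+.16,th,.03]
    p,c=fit(M,p0,[("blue",BU),("orange",OR)],views); q,d=fit(M,[b[0],b[1],.3],[("pine",BL)],views)
    print(views,np.round(p,4),round(c),np.round(q,4),round(d))
overlay(I,BL(q)+BU(p)+OR(p)+[w(p,box(0,.04,-.195,.245,0,.03))],"ov0")
E
python3 m1.py
```

```text
{('scene', 'blue'): 516, ('scene', 'orange'): 0, ('scene', 'pine'): 2728, ('top', 'blue'): 450, ('top', 'orange'): 91, ('top', 'pine'): 1932}
[ 0.52644346 -0.11215893  0.038     ] [ 0.70051103 -0.23176004  0.03      ] [0.4524448  0.09558065 0.03      ] offcut [ 0.45093979 -0.38824294  0.03      ] jar [ 0.76316401 -0.023526    0.08      ] sd [0.3366811  0.32085736 0.02      ]
('top',) [ 0.6467 -0.0627  0.156   0.0412] 1721 [ 0.5311 -0.1106  0.3828] 43
('scene',) [ 0.48   -0.1442  1.1294  0.1541] 1426 [ 0.5334 -0.1081  0.3876] 2065
('top', 'scene') [ 0.5762 -0.07    0.5479  0.0627] 3723 [ 0.5317 -0.1099  0.3827] 2149
```

View pics/ov0.png

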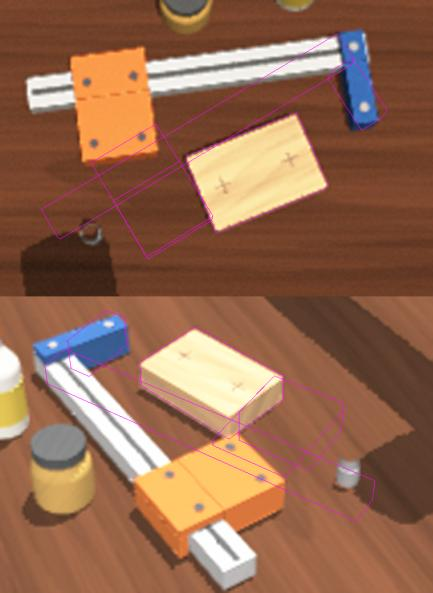

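The pine outline fits well. The orange mask failed on its colour thresholds, so I'll check the colours and refit.

```bash
python3 - <<'E'
import cv2
for n,P in dict(top=[(297,175),(310,195),(360,220),(385,205),(410,180)],scene=[(300,215),(320,232),(330,215),(300,172),(290,238),(320,190)]).items():
    h=cv2.cvtColor(cv2.imread(f"pics/{n}0.png"),cv2.COLOR_BGR2HSV)
    print(n,[(p,h[p[1],p[0]].tolist()) for p in P])
E
sed -i 's/(H>=7)&(H<=19)&(S>190)&(V>130),2/(H>=6)\&(H<=16)\&(S>165)\&(V>110),2/; s/(H>=12)&(H<=28)&(S>60)&(S<165)/(H>=12)\&(H<=28)\&(S>60)\&(S<150)/' loc.py
python3 m1.py
```

```text
top [((297, 175), [14, 179, 251]), ((310, 195), [14, 178, 251]), ((360, 220), [19, 101, 246]), ((385, 205), [22, 89, 251]), ((410, 180), [108, 171, 183])]
scene [((300, 215), [19, 151, 255]), ((320, 232), [11, 184, 218]), ((330, 215), [19, 151, 255]), ((300, 172), [26, 52, 255]), ((290, 238), [18, 152, 255]), ((320, 190), [14, 105, 196])]
{('scene', 'blue'): 516, ('scene', 'orange'): 621, ('scene', 'pine'): 1314, ('top', 'blue'): 450, ('top', 'orange'): 4006, ('top', 'pine'): 1928}
[ 0.52644346 -0.11215893  0.038     ] [ 0.70051103 -0.23176004  0.03      ] [0.4524448  0.09558065 0.03      ] offcut [ 0.45093979 -0.38824294  0.03      ] jar [ 0.76316401 -0.023526    0.08      ] sd [0.3366811  0.32085736 0.02      ]
('top',) [ 0.6499 -0.0632  0.1415  0.0401] 2566 [ 0.5309 -0.1105  0.3833] 45
('scene',) [ 0.66   -0.06    0.1099  0.0226] 1731 [ 0.5333 -0.1083  0.3875] 652
('top', 'scene') [ 0.6585 -0.0627  0.1173  0.0384] 4478 [ 0.5317 -0.1099  0.3835] 735
```

View pics/ov0.png

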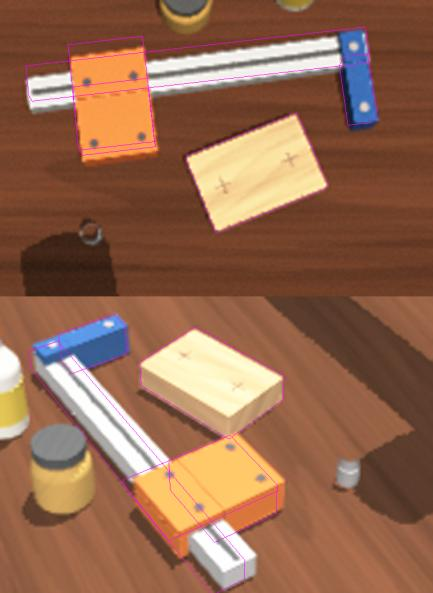

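```bash
sed -i 's/orange=f(.*/orange=f((H>=8)\&(H<=21)\&(S>=130)\&(V>170),2),/; s/(S>60)&(S<150)&(V>130)/(S>35)\&(S<128)\&(V>120)/; s/^BU=.*/BU=lambda p:[w(p,box(-.08,0,-.19,-.16,0,.045)),w(p,box(-.08,p[4],-.19,-.16,.03,.045))]/; s/,.02)):/,.02,.02)):/' loc.py
sed -i 's/,.03\]$/,.03,.03]/' m1.py
python3 m1.py
```

```text
{('scene', 'blue'): 516, ('scene', 'orange'): 2097, ('scene', 'pine'): 1861, ('top', 'blue'): 450, ('top', 'orange'): 1561, ('top', 'pine'): 1821}
[ 0.52644346 -0.11215893  0.038     ] [ 0.70051103 -0.23176004  0.03      ] [0.4524448  0.09558065 0.03      ] offcut [ 0.45093979 -0.38824294  0.03      ] jar [ 0.76316401 -0.023526    0.08      ] sd [0.3366811  0.32085736 0.02      ]
('top',) [ 0.6494 -0.0632  0.1387  0.0407  0.0356] 191 [ 0.5307 -0.1098  0.3788] 117
('scene',) [ 0.6522 -0.0587  0.1522  0.0424  0.0332] 421 [ 0.5335 -0.1084  0.3905] 48
('top', 'scene') [ 0.6506 -0.0626  0.1405  0.0399  0.0357] 657 [ 0.5327 -0.1093  0.3875] 185
```

View pics/ov0.png

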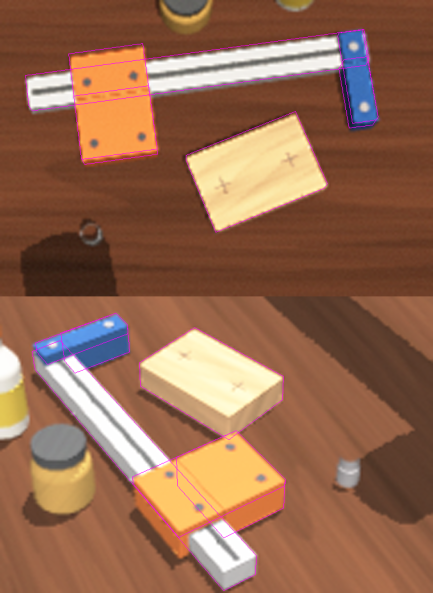

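Fence pose is (0.650, -0.063, 0.140 rad) with carriage at 0.040. Blank is (0.532, -0.110, 0.385 rad), which puts it at x -123, y -30 mm and 14° off in the fence frame. The plan:
1. Square the tool to the fence.
2. Push the block's long side with both open fingers.
3. Push its end with the fingers shut.
4. Push the carriage.

Call:
jog_arm(targets=[[0.146,-0.144,0,11.2],[0.146,-0.144,0,11.2],[0.146,-0.144,0,11.2],[0.146,-0.144,0,11.2],[0.146,-0.144,0,11.2]], fingers=1)

```text
time: 0.52
tool_pos: [0.2967, -0.4038, 0.2306]
tool_rot: [-0.001, 0.998, 0.07, -0.0]
contact_force: [0.9, -0.7, 0.5]
gripper_width: 0.999
```

```bash
cat > st.py <<'E'
from plant import manip
import numpy as np,sys
F=np.array([.650,-.063]);th=.140
def rep():
    s=manip.state();p=s["tool_pos"];c,k=np.cos(th),np.sin(th);R=np.array([[c,k],[-k,c]])
    q=s["tool_rot"];hd=2*np.arctan2(q[2],q[1])
    f=R@(p[:2]-F)
    print("t%.2f fence xy %s z%.4f headErr(deg, + = needs + turn) %.2f  F(fence) %s z%.1f w%.2f"%(s["time"],np.round(f,4),p[2],np.degrees(hd-th),np.round(R@s["contact_force"][:2],1),s["contact_force"][2],s["gripper_width"]))
    if len(sys.argv)>2:
        g=np.array([float(a) for a in sys.argv[1:]])
        d=R.T@(g[:2]-f); v=np.array([np.cos(hd),np.sin(hd)])
        print("need tool dx %.4f dy %.4f dz %.4f"%(d@v,d@[v[1],-v[0]],p[2]-g[2]))
rep()
E
python3 st.py -.225 -.035 .1
```

```text
t0.52 fence xy [-0.3974 -0.2881] z0.2306 headErr(deg, + = needs + turn) -0.01  F(fence) [ 0.8 -0.9] z0.5 w1.00
need tool dx 0.1724 dy -0.2531 dz 0.1306
```

Call:
jog_arm(targets=[[0.086,-0.126,0.05,0],[0.086,-0.126,0.05,0],[0.086,-0.126,0.05,0],[0.086,-0.126,0.05,0],[0.086,-0.126,0.05,0]])

```text
time: 0.93
tool_pos: [0.3642, -0.2634, 0.1778]
tool_rot: [-0.003, 0.997, 0.073, -0.001]
contact_force: [0.2, 0.7, -0.3]
gripper_width: 1.0
```

Call:
jog_arm(targets=[[0.086,-0.126,0.08,0],[0.086,-0.126,0.08,0],[0.086,-0.126,0.08,0],[0.086,-0.126,0.08,0],[0.086,-0.126,0.08,0]])

```text
time: 1.35
tool_pos: [0.4302, -0.1275, 0.0972]
tool_rot: [-0.003, 0.997, 0.072, -0.003]
contact_force: [-0.5, -0.2, -1.0]
gripper_width: 0.998
```

```bash
python3 st.py -.225 -.035 .002
```

```text
t1.35 fence xy [-0.2267 -0.0332] z0.0972 headErr(deg, + = needs + turn) 0.28  F(fence) [-0.5 -0.2] z-1.0 w1.00
need tool dx 0.0017 dy 0.0018 dz 0.0952
```

Call:
jog_arm(targets=[[0,0,0.04,0],[0,0,0.075,0],[0,0,0.094,0],[0,0,0.094,0]])

```text
time: 1.68
tool_pos: [0.4273, -0.1308, 0.0024]
tool_rot: [-0.002, 0.998, 0.07, -0.004]
contact_force: [-0.4, -0.1, -1.0]
gripper_width: 1.001
```

Call:
jog_arm(targets=[[0.01,0,0,0],[0.018,0,0,0],[0.025,0,0,0],[0.032,0,0,0],[0.039,0,0,0]])

```text
time: 2.1
tool_pos: [0.4714, -0.1273, 0.0087]
tool_rot: [0.0, 0.998, 0.07, 0.0]
contact_force: [-3.5, 0.4, 2.5]
gripper_width: 0.998
```

Call:
jog_arm(targets=[[0.007,0,0,0],[0.014,0,0,0],[0.021,0,0,0],[0.028,0,0,0],[0.035,0,0,0]])

```text
time: 2.52
tool_pos: [0.5053, -0.122, 0.0072]
tool_rot: [0.0, 0.998, 0.07, -0.0]
contact_force: [-2.6, -0.3, 1.6]
gripper_width: 0.999
```

```bash
cat > m2.py <<'E'
from loc import *
import sys
tag=sys.argv[1]
I,M=look(tag)
p=[.6500,-.0630,.140]
c,s=np.cos(p[2]),np.sin(p[2])
g=[float(a) for a in sys.argv[2:5]]
x,y=pt(p,g[0],g[1]);q0=float(sys.argv[5]) if len(sys.argv)>5 else .04
q,d=fit(M,[x,y,p[2]+g[2]],[("pine",BL)],("top","scene"),(.01,.01,.05))
for views in(("top",),("scene",)):
    qq,dd=fit(M,[x,y,p[2]+g[2]],[("pine",BL)],views,(.01,.01,.05)); D=qq[:2]-p[:2]
    o=lambda t:OR([*p,t[0]]); t,e=fit(M,[q0],[("orange",o)],views,(.02,))
    print(views,"blank in fence",np.round([c*D[0]+s*D[1],-s*D[0]+c*D[1],qq[2]-p[2]],4),round(dd),"carriage",np.round(t,4),round(e))
overlay(I,BL(q)+BU(p+[0,.0357])+OR(p+[t[0]]),"ov_"+tag)
E
python3 st.py; python3 m2.py a -.09 -.03 0
```

```text
t2.52 fence xy [-0.1516 -0.0382] z0.0072 headErr(deg, + = needs + turn) 0.01  F(fence) [-2.6  0.1] z1.6 w1.00
('top',) blank in fence [-0.0732  0.0285  0.0567] 1677 carriage [0.0407] 98
('scene',) blank in fence [-0.0884 -0.0372  0.004 ] 41 carriage [0.0381] 308
```

View pics/ov_a.png

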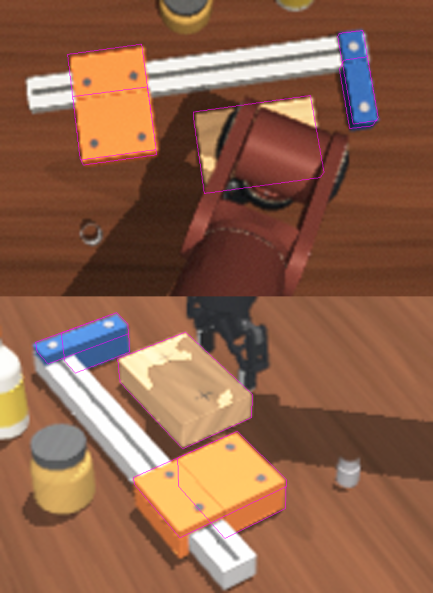

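Squared up, with the block at about (-88, -37) mm and yaw near 0. Next I'll lift, shut the fingers and come down in the gap between the block's end and the orange stop.

Call:
jog_arm(targets=[[-0.015,0,0,0],[-0.015,0,-0.035,0],[-0.015,0,-0.075,0],[-0.015,0,-0.085,0]])

```text
time: 2.95
tool_pos: [0.4936, -0.1258, 0.0986]
tool_rot: [0.002, 0.998, 0.07, 0.005]
contact_force: [1.9, -0.7, 0.5]
gripper_width: 0.998
```

Call:
jog_arm(targets=[[0.075,-0.104,0,0],[0.075,-0.104,0,0],[0.075,-0.104,0,0],[0.075,-0.104,0,0],[0.075,-0.104,0,0]], fingers=0)

```text
time: 3.37
tool_pos: [0.5508, -0.0089, 0.0926]
tool_rot: [0.0, 0.997, 0.072, 0.001]
contact_force: [-0.1, -0.6, -0.8]
gripper_width: 0.304
```

```bash
python3 st.py -.092 .066 .012; python3 m2.py b -.088 -.037 0
```

```text
t3.37 fence xy [-0.0907  0.0674] z0.0926 headErr(deg, + = needs + turn) 0.22  F(fence) [-0.2 -0.6] z-0.8 w0.30
need tool dx -0.0013 dy 0.0014 dz 0.0806
('top',) blank in fence [-0.0887 -0.0424 -0.0012] 430 carriage [0.0393] 1175
('scene',) blank in fence [-0.0864 -0.0373 -0.0059] 93 carriage [0.037] 324
```

View pics/ov_b.png

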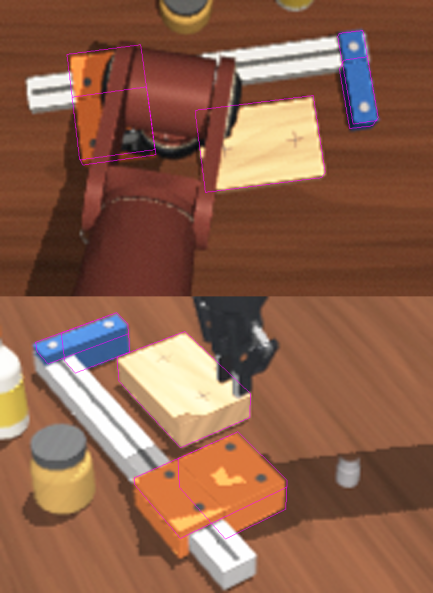

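The block is square at about (-88, -38) mm and the hand is over the gap. The fingers need a few more rows to finish shutting, then I'll descend.

Call:
jog_arm(targets=[[0,0,0,0],[0,0,0,0],[0,0,0,0],[0,0,0,0],[0,0,0,0]])

```text
time: 3.88
tool_pos: [0.5494, -0.0113, 0.0924]
tool_rot: [0.0, 0.998, 0.07, 0.0]
contact_force: [-0.1, -0.7, -0.3]
gripper_width: -0.002
```

Call:
jog_arm(targets=[[0,0,0.025,0],[0,0,0.05,0],[0,0,0.068,0],[0,0,0.08,0],[0,0,0.08,0]])

```text
time: 4.3
tool_pos: [0.547, -0.0105, 0.0092]
tool_rot: [-0.001, 0.998, 0.07, -0.003]
contact_force: [-0.9, -0.9, -0.1]
gripper_width: 0.001
```

Call:
jog_arm(targets=[[0,0.005,0,0],[0,0.01,0,0],[0,0.015,0,0],[0,0.02,0,0],[0,0.025,0,0]])

```text
time: 4.72
tool_pos: [0.5543, -0.0354, 0.014]
tool_rot: [-0.001, 0.998, 0.07, 0.001]
contact_force: [-0.5, 5.4, 4.9]
gripper_width: 0.005
```

```bash
python3 st.py;  python3 m2.py c -.088 -.05 0
```

```text
t4.72 fence xy [-0.0909  0.0407] z0.0140 headErr(deg, + = needs + turn) -0.02  F(fence) [0.2 5.4] z4.9 w0.01
('top',) blank in fence [-0.0882 -0.0503 -0.001 ] 741 carriage [0.0399] 444
('scene',) blank in fence [-0.0853 -0.0454  0.0004] 534 carriage [0.037] 337
```

Call:
jog_arm(targets=[[0,0.006,0,0],[0,0.012,0,0],[0,0.018,0,0],[0,0.024,0,0],[0,0.029,0,0]])

```text
time: 5.23
tool_pos: [0.5574, -0.0644, 0.0127]
tool_rot: [-0.0, 0.998, 0.07, 0.0]
contact_force: [-1.1, 4.9, 3.4]
gripper_width: -0.001
```

Call:
jog_arm(targets=[[0,0.002,0,0],[0,0.004,0,0],[0,0.006,0,0]])

```text
time: 5.48
tool_pos: [0.5579, -0.0701, 0.0123]
tool_rot: [-0.0, 0.998, 0.07, -0.0]
contact_force: [-0.3, 5.0, 4.6]
gripper_width: 0.001
```

```bash
python3 st.py;  python3 m2.py d -.088 -.08 0
```

```text
t5.48 fence xy [-0.0922  0.0058] z0.0123 headErr(deg, + = needs + turn) 0.01  F(fence) [0.4 5. ] z4.6 w0.00
('top',) blank in fence [-0.0889 -0.084   0.0063] 844 carriage [0.0399] 131
('scene',) blank in fence [-0.0846 -0.0799 -0.0248] 517 carriage [0.037] 322
```

Call:
jog_arm(targets=[[0,-0.006,0,0],[0,-0.01,-0.03,0],[0,-0.01,-0.07,0],[0,-0.01,-0.09,0]])

```text
time: 5.92
tool_pos: [0.5575, -0.0606, 0.1052]
tool_rot: [0.001, 0.998, 0.07, 0.001]
contact_force: [0.9, -0.1, 0.7]
gripper_width: 0.003
```

Call:
jog_arm(targets=[[-0.085,0.1,0,0],[-0.085,0.1,0,0],[-0.085,0.1,0,0],[-0.085,0.1,0,0],[-0.085,0.1,0,0]], fingers=1)

```text
time: 6.33
tool_pos: [0.4848, -0.1729, 0.1017]
tool_rot: [0.0, 0.998, 0.068, -0.001]
contact_force: [0.0, 0.7, -0.9]
gripper_width: 0.71
```

Call:
jog_arm(targets=[[0,0,0,0],[0,0,0,0],[0,0,0,0],[0,0,0,0],[0,0,0,0]])

```text
time: 6.75
tool_pos: [0.4868, -0.1703, 0.1022]
tool_rot: [-0.0, 0.997, 0.071, -0.0]
contact_force: [0.8, 0.3, 0.1]
gripper_width: 1.001
```

```bash
python3 st.py -.175 -.083 .004;  python3 m2.py e -.088 -.08 0
```

```text
t6.75 fence xy [-0.1766 -0.0835] z0.1022 headErr(deg, + = needs + turn) 0.11  F(fence) [0.8 0.2] z0.1 w1.00
need tool dx 0.0016 dy -0.0005 dz 0.0982
('top',) blank in fence [-0.0848 -0.0323  0.1701] 1346 carriage [0.0407] 98
('scene',) blank in fence [-0.0869 -0.0791  0.012 ] 46 carriage [0.0381] 304
```

View pics/ov_e.png

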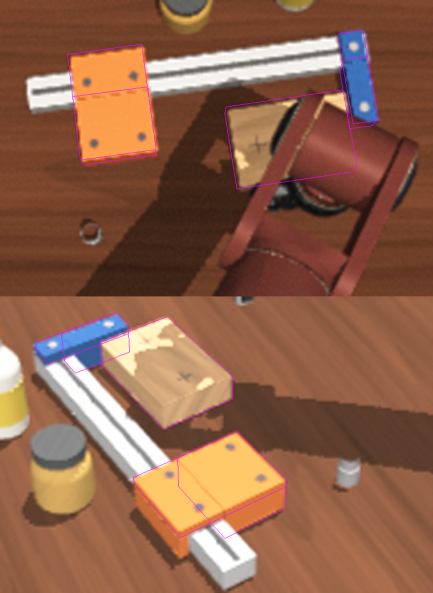

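The block is at about (-87, -80) mm, nearly square and a few mm short of the blue stop. Now I'll push it to the fence with both fingers.

Call:
jog_arm(targets=[[0,0,0.04,0],[0,0,0.08,0],[0,0,0.098,0],[0,0,0.098,0]])

```text
time: 7.18
tool_pos: [0.4822, -0.1688, -0.001]
tool_rot: [-0.003, 0.998, 0.07, -0.005]
contact_force: [0.3, 0.9, -0.4]
gripper_width: 1.0
```

Call:
jog_arm(targets=[[0.014,0,0,0],[0.022,0,0,0],[0.029,0,0,0],[0.035,0,0,0],[0.041,0,0,0]])

```text
time: 7.6
tool_pos: [0.5277, -0.1658, 0.0056]
tool_rot: [0.0, 0.998, 0.07, -0.0]
contact_force: [-4.2, -0.4, 3.7]
gripper_width: 0.998
```

Call:
jog_arm(targets=[[0.005,0,0,0],[0.01,0,0,0],[0.014,0,0,0],[0.017,0,0,0]])

```text
time: 7.93
tool_pos: [0.5441, -0.163, 0.0044]
tool_rot: [0.0, 0.998, 0.07, -0.0]
contact_force: [-4.7, -1.0, 3.7]
gripper_width: 0.998
```

```bash
python3 st.py;  python3 m2.py f -.055 -.083 0
```

```text
t7.93 fence xy [-0.1188 -0.0843] z0.0044 headErr(deg, + = needs + turn) 0.02  F(fence) [-4.8 -0.3] z3.7 w1.00
('top',) blank in fence [-0.0499  0.0098 -0.0277] 1552 carriage [0.0407] 94
('scene',) blank in fence [-0.0588 -0.0789  0.009 ] 146 carriage [0.0381] 305
```

Call:
jog_arm(targets=[[0.002,0,0,0],[0.004,0,0,0],[0.005,0,0,0]])

```text
time: 8.28
tool_pos: [0.5487, -0.1622, 0.0041]
tool_rot: [-0.0, 0.998, 0.07, -0.0]
contact_force: [-3.5, 0.1, 1.7]
gripper_width: 1.003
```

Call:
jog_arm(targets=[[0.001,0,0,0],[0.002,0,0,0]])

```text
time: 8.45
tool_pos: [0.5503, -0.1619, 0.0041]
tool_rot: [-0.0, 0.998, 0.07, -0.001]
contact_force: [-8.0, -1.2, 6.1]
gripper_width: 1.001
```

Call:
jog_arm(targets=[[0.001,0,0,0],[0.001,0,0,0]])

```text
time: 8.62
tool_pos: [0.5502, -0.1619, 0.0041]
tool_rot: [-0.0, 0.998, 0.07, -0.002]
contact_force: [-9.4, -0.2, 6.3]
gripper_width: 1.0
```

```bash
python3 st.py;  python3 m2.py g -.052 -.083 0
```

```text
t8.62 fence xy [-0.1126 -0.084 ] z0.0041 headErr(deg, + = needs + turn) 0.02  F(fence) [-9.4  1.1] z6.3 w1.00
('top',) blank in fence [-0.0416  0.0105 -0.1661] 1568 carriage [0.0407] 94
('scene',) blank in fence [-0.052  -0.0797 -0.0156] 215 carriage [0.0381] 306
```

Call:
jog_arm(targets=[[0.001,0,0,0],[0.002,0,0,0],[0.002,0,0,0]])

```text
time: 8.97
tool_pos: [0.5502, -0.1619, 0.0041]
tool_rot: [-0.0, 0.998, 0.07, -0.005]
contact_force: [-16.7, -2.0, 12.8]
gripper_width: 1.001
```

Call:
jog_arm(targets=[[0.001,0,0,0],[0.002,0,0,0],[0.002,0,0,0]])

```text
time: 9.22
tool_pos: [0.5501, -0.1619, 0.0041]
tool_rot: [-0.001, 0.997, 0.07, -0.007]
contact_force: [-26.7, -2.5, 20.2]
gripper_width: 1.001
```

```bash
python3 st.py
```

```text
t9.22 fence xy [-0.1127 -0.084 ] z0.0041 headErr(deg, + = needs + turn) 0.04  F(fence) [-26.8   1.2] z20.2 w1.00
```

Firmly seated on the fence, with 27 N and no further motion. Next comes the end push along the fence with shut fingers.

Call:
jog_arm(targets=[[-0.015,0,0,0],[-0.025,0,-0.01,0],[-0.025,0,-0.05,0],[-0.025,0,-0.09,0],[-0.025,0,-0.09,0]])

```text
time: 9.63
tool_pos: [0.5368, -0.1671, 0.1036]
tool_rot: [0.004, 0.998, 0.07, 0.008]
contact_force: [1.5, -0.8, 1.2]
gripper_width: 0.998
```

Call:
jog_arm(targets=[[0.08,-0.118,0,0],[0.08,-0.118,0,0],[0.08,-0.118,0,0],[0.08,-0.118,0,0],[0.08,-0.118,0,0]], fingers=0)

```text
time: 10.05
tool_pos: [0.5957, -0.0332, 0.0947]
tool_rot: [-0.001, 0.997, 0.072, 0.002]
contact_force: [-0.0, -0.6, 0.2]
gripper_width: 0.301
```

Call:
jog_arm(targets=[[0,0,0,0],[0,0,0,0],[0,0,0,0],[0,0,0,0],[0,0,0,0]])

```text
time: 10.47
tool_pos: [0.5934, -0.0378, 0.0943]
tool_rot: [0.0, 0.998, 0.069, 0.0]
contact_force: [0.3, 1.6, 0.2]
gripper_width: -0.003
```

```bash
python3 st.py -.055 .034 .012;  python3 m2.py h -.051 -.08 0
```

```text
t10.47 fence xy [-0.0525  0.0329] z0.0943 headErr(deg, + = needs + turn) -0.07  F(fence) [0.6 1.6] z0.2 w-0.00
need tool dx -0.0025 dy -0.0011 dz 0.0823
('top',) blank in fence [-0.0507 -0.0868 -0.008 ] 410 carriage [0.0393] 728
('scene',) blank in fence [-0.0515 -0.0787 -0.0143] 263 carriage [0.0381] 323
```

Call:
jog_arm(targets=[[-0.002,0,0.03,0],[-0.002,0,0.06,0],[-0.002,0,0.08,0],[-0.002,0,0.08,0]])

```text
time: 10.9
tool_pos: [0.5873, -0.0366, 0.009]
tool_rot: [-0.001, 0.998, 0.07, -0.005]
contact_force: [-0.8, -0.6, -0.3]
gripper_width: -0.002
```

Call:
jog_arm(targets=[[0,0.01,0,0],[0,0.017,0,0],[0,0.021,0,0],[0,0.024,0,0],[0,0.026,0,0]])

```text
time: 11.32
tool_pos: [0.5965, -0.0639, 0.016]
tool_rot: [0.0, 0.998, 0.07, 0.001]
contact_force: [-0.9, -0.1, 0.4]
gripper_width: 0.0
```

Call:
jog_arm(targets=[[0,0.001,0,0],[0,0.002,0,0],[0,0.003,0,0]])

```text
time: 11.57
tool_pos: [0.5959, -0.065, 0.0149]
tool_rot: [-0.001, 0.998, 0.07, 0.0]
contact_force: [-1.3, 4.7, 3.8]
gripper_width: 0.002
```

```bash
python3 st.py
```

```text
t11.57 fence xy [-0.0538  0.0056] z0.0149 headErr(deg, + = needs + turn) 0.01  F(fence) [-0.6  4.8] z3.8 w0.00
```

Call:
jog_arm(targets=[[0,0.001,0,0],[0,0.002,0,0],[0,0.002,0,0]])

```text
time: 11.82
tool_pos: [0.5962, -0.0668, 0.0149]
tool_rot: [-0.001, 0.998, 0.07, 0.0]
contact_force: [-1.7, 5.1, 3.9]
gripper_width: 0.001
```

Call:
jog_arm(targets=[[0,0.001,0,0],[0,0.002,0,0],[0,0.002,0,0]])

```text
time: 12.07
tool_pos: [0.5964, -0.0687, 0.0148]
tool_rot: [-0.001, 0.998, 0.07, 0.0]
contact_force: [-0.9, 5.6, 5.1]
gripper_width: -0.0
```

Call:
jog_arm(targets=[[0,0.001,0,0],[0,0.002,0,0],[0,0.002,0,0]])

```text
time: 12.32
tool_pos: [0.5965, -0.069, 0.0149]
tool_rot: [-0.003, 0.998, 0.07, -0.0]
contact_force: [-1.6, 11.7, 7.3]
gripper_width: 0.004
```

```bash
python3 st.py
```

```text
t12.32 fence xy [-0.0538  0.0015] z0.0149 headErr(deg, + = needs + turn) 0.02  F(fence) [ 0.1 11.8] z7.3 w0.00
```

Call:
jog_arm(targets=[[0,0.001,0,0],[0,0.002,0,0],[0,0.002,0,0]])

```text
time: 12.57
tool_pos: [0.5965, -0.069, 0.0149]
tool_rot: [-0.004, 0.998, 0.07, -0.001]
contact_force: [-4.0, 17.9, 8.4]
gripper_width: -0.001
```

Call:
jog_arm(targets=[[0,-0.015,0,0],[0,-0.02,-0.01,0],[0,-0.02,-0.05,0],[0,-0.02,-0.09,0],[0,-0.02,-0.11,0]])

```text
time: 12.98
tool_pos: [0.5961, -0.0545, 0.1298]
tool_rot: [0.002, 0.998, 0.07, 0.003]
contact_force: [1.3, 0.5, 0.8]
gripper_width: 0.004
```

```bash
python3 st.py -.042 .225 .12
```

```text
t12.98 fence xy [-0.0522  0.0159] z0.1298 headErr(deg, + = needs + turn) 0.05  F(fence) [1.3 0.3] z0.8 w0.00
need tool dx 0.0104 dy -0.2091 dz 0.0098
```

Call:
jog_arm(targets=[[0.01,-0.209,0,0],[0.01,-0.209,0,0],[0.01,-0.209,0,0],[0.01,-0.209,0,0],[0.01,-0.209,0,0]])

```text
time: 13.4
tool_pos: [0.5744, 0.1548, 0.125]
tool_rot: [0.001, 0.998, 0.07, 0.001]
contact_force: [0.0, -0.3, -0.3]
gripper_width: 0.005
```

Call:
jog_arm(targets=[[0,-0.005,0,0],[0,-0.005,0,0]])

```text
time: 13.57
tool_pos: [0.5736, 0.1605, 0.1247]
tool_rot: [0.0, 0.997, 0.072, 0.0]
contact_force: [0.2, 0.1, -0.2]
gripper_width: 0.004
```

```bash
python3 st.py -.042 .225 .022;  python3 m2.py i -.05 -.085 0
```

```text
t13.57 fence xy [-0.0445  0.2319] z0.1247 headErr(deg, + = needs + turn) 0.27  F(fence) [0.2 0. ] z-0.2 w0.00
need tool dx 0.0024 dy 0.0070 dz 0.1027
('top',) blank in fence [-0.052  -0.0865  0.0053] 115 carriage [0.041] 116
('scene',) blank in fence [-0.052  -0.083  -0.0137] 216 carriage [0.0381] 302
```

View pics/ov_i.png

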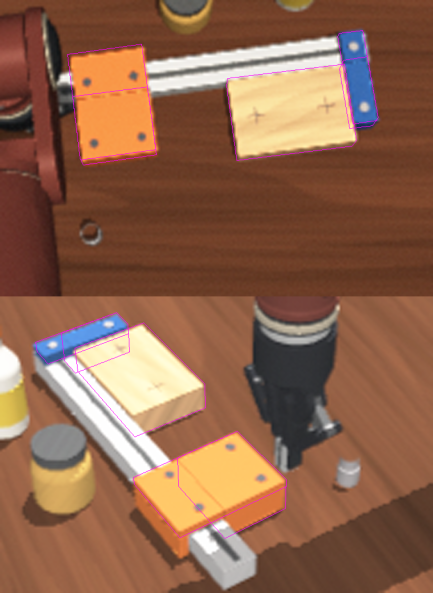

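The block looks flush on both the fence and the blue stop. The hand is beyond the orange stop's outer face, so I'll descend and push the carriage.

Call:
jog_arm(targets=[[0.001,0,0.035,0],[0.001,0,0.07,0],[0.001,0,0.1,0],[0.001,0,0.1,0],[0.001,0,0.1,0]])

```text
time: 14.08
tool_pos: [0.5736, 0.1567, 0.0225]
tool_rot: [0.0, 0.998, 0.069, -0.002]
contact_force: [1.0, 0.1, 1.1]
gripper_width: 0.002
```

Call:
jog_arm(targets=[[0,0.012,0,0],[0,0.02,0,0],[0,0.028,0,0],[0,0.036,0,0],[0,0.044,0,0]])

```text
time: 14.5
tool_pos: [0.5829, 0.1146, 0.0264]
tool_rot: [-0.001, 0.998, 0.07, 0.002]
contact_force: [0.6, 3.1, 3.3]
gripper_width: 0.003
```

Call:
jog_arm(targets=[[0,0.008,0,0],[0,0.016,0,0],[0,0.024,0,0],[0,0.032,0,0],[0,0.04,0,0]])

```text
time: 14.92
tool_pos: [0.587, 0.0748, 0.0243]
tool_rot: [-0.0, 0.998, 0.07, 0.0]
contact_force: [1.8, 2.9, 1.9]
gripper_width: -0.001
```

```bash
python3 st.py -.042 .0985 .022;  python3 m2.py j -.05 -.085 0 .08
```

```text
t14.92 fence xy [-0.0432  0.1453] z0.0243 headErr(deg, + = needs + turn) 0.02  F(fence) [2.2 2.6] z1.9 w-0.00
need tool dx 0.0012 dy 0.0468 dz 0.0023
('top',) blank in fence [-0.0523 -0.0862 -0.0003] 132 carriage [0.1131] 797
('scene',) blank in fence [-0.0513 -0.083  -0.0134] 257 carriage [0.0894] 763
```

Call:
jog_arm(targets=[[0,0.008,0,0],[0,0.016,0,0],[0,0.024,0,0],[0,0.031,0,0],[0,0.037,0,0]])

```text
time: 15.43
tool_pos: [0.5913, 0.038, 0.0236]
tool_rot: [-0.0, 0.998, 0.07, -0.001]
contact_force: [-1.2, 3.4, -0.6]
gripper_width: -0.001
```

Call:
jog_arm(targets=[[0,0.002,0,0],[0,0.004,0,0],[0,0.006,0,0],[0,0.007,0,0],[0,0.008,0,0]])

```text
time: 15.85
tool_pos: [0.5927, 0.031, 0.024]
tool_rot: [-0.0, 0.998, 0.07, -0.0]
contact_force: [-1.7, 1.2, -1.2]
gripper_width: 0.001
```

```bash
python3 st.py
```

```text
t15.85 fence xy [-0.0436  0.101 ] z0.0240 headErr(deg, + = needs + turn) 0.03  F(fence) [-1.5  1.5] z-1.2 w0.00
```

Call:
jog_arm(targets=[[0,0.001,0,0],[0,0.002,0,0],[0,0.002,0,0]])

```text
time: 16.1
tool_pos: [0.5934, 0.0288, 0.0243]
tool_rot: [0.0, 0.998, 0.07, 0.0]
contact_force: [-1.9, 2.1, -1.3]
gripper_width: -0.004
```

Call:
jog_arm(targets=[[0,0.001,0,0],[0,0.002,0,0],[0,0.002,0,0]])

```text
time: 16.35
tool_pos: [0.5938, 0.0268, 0.0244]
tool_rot: [0.0, 0.998, 0.07, 0.0]
contact_force: [-1.8, 2.0, -1.2]
gripper_width: 0.004
```

```bash
python3 st.py
```

```text
t16.35 fence xy [-0.0431  0.0968] z0.0244 headErr(deg, + = needs + turn) 0.02  F(fence) [-1.5  2.2] z-1.2 w0.00
```

Call:
jog_arm(targets=[[0,0.001,0,0],[0,0.002,0,0],[0,0.002,0,0]])

```text
time: 16.6
tool_pos: [0.5938, 0.0265, 0.0244]
tool_rot: [-0.002, 0.998, 0.07, -0.0]
contact_force: [-1.9, 8.6, -0.5]
gripper_width: -0.002
```

Call:
jog_arm(targets=[[0,0.001,0,0],[0,0.002,0,0],[0,0.002,0,0]])

```text
time: 16.85
tool_pos: [0.5938, 0.0265, 0.0244]
tool_rot: [-0.004, 0.998, 0.07, -0.0]
contact_force: [-2.7, 14.6, 0.3]
gripper_width: -0.001
```

```bash
python3 st.py
```

```text
t16.85 fence xy [-0.0432  0.0964] z0.0244 headErr(deg, + = needs + turn) -0.02  F(fence) [-0.7 14.8] z0.3 w-0.00
```

The carriage stopped hard at 15 N with the TCP at y 96.4 mm. The end-push stop at 1.5 mm plus 95 mm predicts 96.5 mm, so they agree. Now I'll retreat and check.

Call:
jog_arm(targets=[[0,-0.015,0,0],[0,-0.03,0,0],[0,-0.03,-0.04,0],[0,-0.03,-0.08,0],[0,-0.03,-0.12,0]])

```text
time: 17.27
tool_pos: [0.59, 0.0527, 0.1457]
tool_rot: [0.001, 0.998, 0.07, 0.0]
contact_force: [0.6, 0.5, 0.7]
gripper_width: -0.003
```

Call:
jog_arm(targets=[[-0.04,-0.17,-0.08,0],[-0.04,-0.17,-0.08,0],[-0.04,-0.17,-0.08,0],[-0.04,-0.17,-0.08,0],[-0.04,-0.17,-0.08,0]])

```text
time: 17.68
tool_pos: [0.5268, 0.2182, 0.228]
tool_rot: [-0.0, 0.997, 0.071, 0.003]
contact_force: [0.1, -0.9, -0.2]
gripper_width: 0.003
```

Call:
jog_arm(targets=[[0,0,0,0],[0,0,0,0]])

```text
time: 17.85
tool_pos: [0.5274, 0.2164, 0.2263]
tool_rot: [0.0, 0.997, 0.071, 0.002]
contact_force: [-0.5, -1.1, 0.5]
gripper_width: -0.0
```

```bash
python3 st.py;  python3 m2.py k -.05 -.085 0 .135
python3 - <<'E'
import cv2,numpy as np
a=cv2.imread("pics/top_k.png")[140:235,285:435];b=cv2.imread("pics/scene_k.png")[140:255,220:350]
r=lambda m:cv2.resize(m,(600,int(600*m.shape[0]/m.shape[1])),interpolation=cv2.INTER_CUBIC)
o=np.vstack([r(a),r(b)]);cv2.imwrite("pics/zoom_k.png",cv2.resize(o,None,fx=.63,fy=.63,interpolation=cv2.INTER_AREA))
o=np.vstack([cv2.imread("pics/top_k.png"),cv2.imread("pics/top0.png")]);cv2.imwrite("pics/cmp.png",cv2.resize(o,(480,600)))
E
```

```text
t17.85 fence xy [-0.0824  0.2938] z0.2263 headErr(deg, + = needs + turn) 0.15  F(fence) [-0.7 -1.1] z0.5 w-0.00
('top',) blank in fence [-0.0513 -0.0868 -0.0079] 139 carriage [0.1403] 113
('scene',) blank in fence [-0.0586 -0.1031 -0.068 ] 512 carriage [0.1359] 794
```

View pics/zoom_k.png

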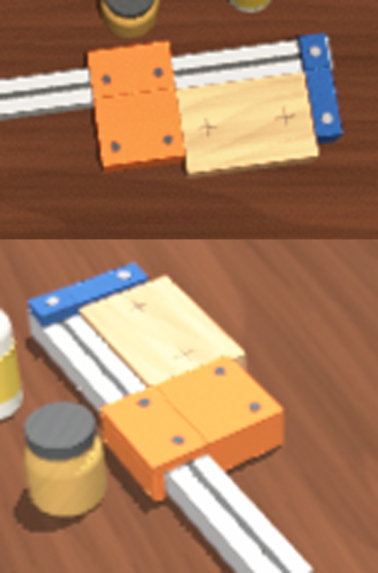

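View pics/cmp.png

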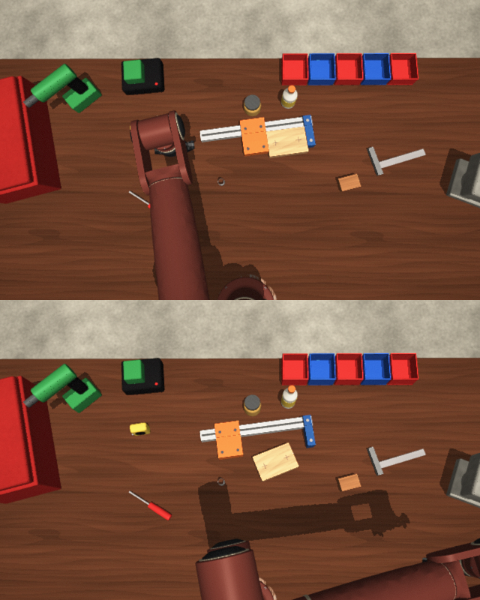

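Both stops look closed on the block and everything else visible is where it was; the tape is hidden under the arm. For a precise fence check, I'll touch the long side again with two open fingers. The earlier seated contact was at TCP x = -112.7 mm.

Call:
jog_arm(targets=[[-0.044,0.19,0,0],[-0.044,0.19,0,0],[-0.044,0.19,0,0],[-0.044,0.19,0,0],[-0.044,0.19,0,0]], fingers=1)

```text
time: 18.37
tool_pos: [0.5088, 0.0168, 0.2233]
tool_rot: [0.001, 0.998, 0.068, -0.001]
contact_force: [0.3, 0.4, 0.3]
gripper_width: 0.705
```

Call:
jog_arm(targets=[[-0.044,0.19,0,0],[-0.044,0.19,0,0],[-0.044,0.19,0,0],[-0.044,0.19,0,0],[-0.044,0.19,0,0]])

```text
time: 18.78
tool_pos: [0.4911, -0.1778, 0.2234]
tool_rot: [0.001, 0.998, 0.068, -0.001]
contact_force: [0.4, 0.7, -0.2]
gripper_width: 0.999
```

Call:
jog_arm(targets=[[0,0,0.04,0],[0,0,0.08,0],[0,0,0.11,0],[0,0,0.12,0],[0,0,0.12,0]])

```text
time: 19.2
tool_pos: [0.4895, -0.1729, 0.1]
tool_rot: [-0.002, 0.998, 0.069, -0.004]
contact_force: [0.5, 0.4, -0.2]
gripper_width: 0.999
```

```bash
python3 st.py -.14 -.085 .005
```

```text
t19.20 fence xy [-0.1742 -0.0865] z0.1000 headErr(deg, + = needs + turn) -0.09  F(fence) [0.6 0.3] z-0.2 w1.00
need tool dx 0.0342 dy -0.0015 dz 0.0950
```

Call:
jog_arm(targets=[[0,-0.001,0.04,0],[0,-0.001,0.08,0],[0,-0.001,0.096,0],[0,-0.001,0.096,0]])

```text
time: 19.53
tool_pos: [0.4904, -0.1715, 0.0057]
tool_rot: [-0.001, 0.998, 0.07, -0.003]
contact_force: [-0.1, 1.0, -0.3]
gripper_width: 1.001
```

Call:
jog_arm(targets=[[0.015,0,0,0],[0.03,0,0,0],[0.043,0,0,0],[0.054,0,0,0],[0.056,0,0,0]])

```text
time: 19.95
tool_pos: [0.5509, -0.1656, 0.0116]
tool_rot: [0.001, 0.998, 0.07, 0.002]
contact_force: [-3.2, -1.1, 3.5]
gripper_width: 1.0
```

```bash
python3 st.py
```

```text
t19.95 fence xy [-0.1124 -0.0877] z0.0116 headErr(deg, + = needs + turn) 0.05  F(fence) [-3.3 -0.7] z3.5 w1.00
```

Call:
jog_arm(targets=[[0.001,0,0,0],[0.002,0,0,0],[0.002,0,0,0]])

```text
time: 20.2
tool_pos: [0.5501, -0.1642, 0.0088]
tool_rot: [0.0, 0.998, 0.07, 0.0]
contact_force: [-0.5, -1.5, 0.2]
gripper_width: 1.0
```

Call:
jog_arm(targets=[[0.001,0,0,0],[0.002,0,0,0],[0.002,0,0,0]])

```text
time: 20.45
tool_pos: [0.5505, -0.1639, 0.0083]
tool_rot: [-0.0, 0.998, 0.07, -0.002]
contact_force: [-6.6, -0.3, 5.0]
gripper_width: 0.998
```

```bash
python3 st.py
```

```text
t20.45 fence xy [-0.1126 -0.086 ] z0.0083 headErr(deg, + = needs + turn) 0.01  F(fence) [-6.6  0.6] z5.0 w1.00
```

Firm contact at the same x, -112.6 mm, so the block is flush. One last small press, then retreat well clear and hand in.

Call:
jog_arm(targets=[[0.001,0,0,0],[0.002,0,0,0],[0.002,0,0,0]])

```text
time: 20.7
tool_pos: [0.5505, -0.1639, 0.0082]
tool_rot: [-0.0, 0.998, 0.07, -0.004]
contact_force: [-14.2, -2.0, 10.7]
gripper_width: 1.004
```

Call:
jog_arm(targets=[[-0.02,0,0,0],[-0.045,0,0,0],[-0.045,0,-0.04,0],[-0.045,0,-0.08,0],[-0.045,0,-0.12,0]])

```text
time: 21.12
tool_pos: [0.5076, -0.1692, 0.1282]
tool_rot: [-0.001, 0.998, 0.07, -0.001]
contact_force: [0.6, -0.6, -0.1]
gripper_width: 1.003
```

Call:
jog_arm(targets=[[-0.07,0.16,-0.1,0],[-0.07,0.16,-0.1,0],[-0.07,0.16,-0.1,0],[-0.07,0.16,-0.1,0],[-0.07,0.16,-0.1,0]])

```text
time: 21.53
tool_pos: [0.4617, -0.3402, 0.2302]
tool_rot: [0.001, 0.998, 0.07, 0.001]
contact_force: [0.1, -0.5, 0.2]
gripper_width: 1.003
```

Call:
jog_arm(targets=[[0,0.1,0,0],[0,0.1,0,0],[0,0.1,0,0],[0,0.1,0,0],[0,0.1,0,0]])

```text
time: 21.95
tool_pos: [0.476, -0.4374, 0.2276]
tool_rot: [-0.001, 0.998, 0.069, -0.0]
contact_force: [0.4, 0.7, -0.6]
gripper_width: 0.998
```

```bash
python3 st.py; python3 m2.py l -.05 -.085 0 .139
python3 - <<'E'
import cv2,numpy as np
A=cv2.imread("pics/top_l.png");B=cv2.imread("pics/top0.png")
a=cv2.resize(A[140:235,285:435],(600,380),interpolation=cv2.INTER_CUBIC);cv2.imwrite("pics/fin.png",np.vstack([a,cv2.resize(A[60:310,150:640],(600,306))])[:600])
for n,(x,y) in dict(tape=(186,172),offcut=(466,243),socket=(295,242),screwdriver=(200,273),jar=(337,138),glue=(386,130),square=(530,213)).items():
    g=20 if n!="screwdriver" else 30
    print(n,[round(v,2) for v in cv2.phaseCorrelate(*[cv2.cvtColor(m[y-g:y+g,x-g:x+g],cv2.COLOR_BGR2GRAY).astype(np.float64) for m in(B,A)])[0]])
E
```

```text
t21.95 fence xy [-0.2246 -0.3465] z0.2276 headErr(deg, + = needs + turn) -0.06  F(fence) [0.5 0.6] z-0.6 w1.00
('top',) blank in fence [-0.0513 -0.086  -0.0089] 148 carriage [0.1403] 95
('scene',) blank in fence [-0.0618 -0.1183 -0.0529] 504 carriage [0.1366] 788
tape [-0.08, 0.05]
offcut [-0.08, 0.14]
socket [-0.31, 0.48]
screwdriver [0.11, 0.03]
jar [-0.16, 0.05]
glue [0.01, -0.06]
square [23.29, -5.36]
```

View pics/fin.png

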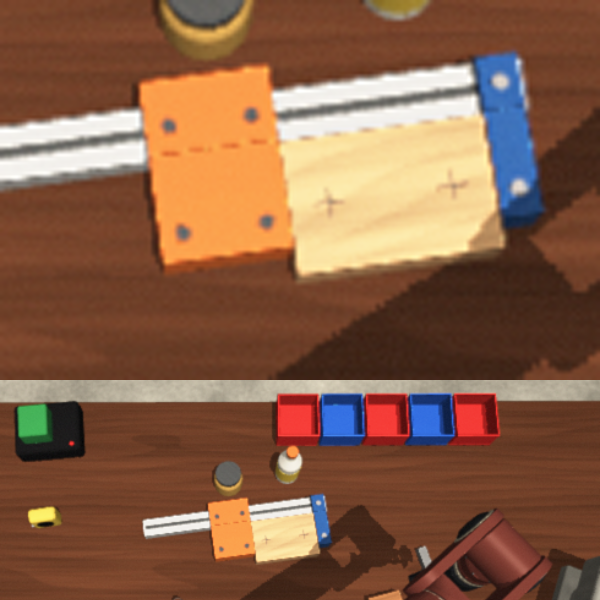

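The block is flush on the fence and both stops, and the objects are unmoved. The square's reading is only the arm hiding it; the earlier comparison showed it in place. Handing in.

```bash
python3 -c "
from plant import manip
print(manip.job_done())"
```

```text
the job is handed in; nothing more can be done
None
```

The pine block is located with its long side flat on the fence and one end against the blue stop, and the orange stop touches its other end. I only pushed things along the bench: the block to the fence, then to the blue stop, then the orange stop. Last I pressed the long side against the fence again as a check, then moved the hand clear and handed the job in at about 22 s of the 48 s.

**Fence contact:** the fingers stopped at the same place before and after the other pushes, x −112.7 and then −112.6 mm, so the block stayed seated.

**Stop contact:** the orange stop came up hard at 96.4 mm, against 96.5 mm expected from where the block met the blue stop. The top camera put its travel at 0.140, the value for touching a block in place.

**Forces:** the highest horizontal push I read was 27 N, about 33 N with the vertical part. Readings came only at the end of each move.

**Checks that disagreed:**
- **Scene camera:** its final fits for the block and orange stop were off, because the orange stop hides part of the block. I disregarded them.
- **Top camera:** its block fit read 1 mm off in x and y and −0.009 rad in yaw, which I put down to calibration and image resolution.
- **Other objects:** all showed less than 0.6 px of shift except the square, which the arm hid in the last picture. It looked unmoved in the one before, and the hand went nowhere near it at bench level.

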